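# Match two hub castings on the foundry's balance tray

### The arm

A 6-joint arm with a two-finger parallel gripper is mounted at the origin on the work surface. World frame = base frame: x ahead of the robot, y to its left, z up, the work surface at z = 0. Lengths are in m, angles in rad, forces in N, time in s.
With the tool pointing down it reaches from about 0.275 to 0.875 m from the base axis. Payload 12.5 kg.
Tool frame: the origin (TCP) lies at the very end of the fingers, on their centre line; the grasp point (between the pads) lies 19 mm behind it; x points along the fingers, y is the direction in which the jaws open and shut, and the axes are right-handed (so a half turn about x gives the same grasp; the last joint's range is limited). The gripper opens to 85 mm and grips with 20 to 120 N. Pads are 22 mm wide; open, the fingers measure 114 mm over their backs; the gripper's body (76 mm by 85 mm) begins 54 mm behind the grasp point. The pads swing forward as they close: fully open they stand 13 mm farther back than shut.
Start: joints at [1.034, 0.351, 1.652, -0, 1.139, -0.085], TCP at [0.24, 0.495, 0.231] pointing down, gripper open.
Joint ranges: [-2.75, 2.75], [-0.79, 2.1], [0.01, 2.65], [-1.57, 4.71], [0.07, 3.14], [-2.87, 2.87]. Speed limits (rad/s): [2.22, 2.22, 2.79, 3.14, 3.14, 3.14].

### API

Orientations are given as a 3x3 rotation matrix whose columns are the frame's x, y, z axes.
In Python, from bench import manip gives the robot as it stands. Calls block until the motion is done:
- manip.move_ptp(position, orientation): joint-space move of the TCP to a pose.
- manip.move_l(position, attitude=None, max_speed=0.15): straight line of the TCP; attitude=None keeps the orientation; max_speed is the mean speed in m/s.
- manip.move_j(angles): joint-space move.
- manip.set_gripper(opening, effort=None): opening from 0.0 (shut) to 1.0 (fully open); effort is the grip in N (None keeps the last); returns when the fingers have stopped.
- manip.dwell(seconds).
- manip.inverse_kinematics(position, orientation): joint angles nearest the present ones, or None.
- manip.grab_frame(name): name is "scene" or "top" or "wrist"; returns (picture, depth): 480x640x3 uint8, red, green, blue; 480x640 float32, m along the optical axis (not along the pixel's ray), 0 where there is no reading.
- manip.get_calibration(name): a dict with "camera_matrix" (3x3 intrinsics, pixels), "R" (3x3) and "t" (3): a world point X has camera coordinates R X + t. Camera axes: x right, y down, z forward; pixel columns grow to the right and rows downward; lengths in m; the calibration is good to about 2 mm. A picture is of the moment at which its call begins: read the wrist's pose just before it. get_calibration takes no time and is no camera call; for the wrist camera it gives the pose at the moment of the call.
A pose or a line that the arm cannot do raises manip.Unreachable and nothing moves.
- manip.sign_off(): hands the job in, once; it reports no verdict.
Trained networks look in the newest picture that a camera, given by its name, has taken for a name from the list of things; names that differ only in an ending like _2 or _b are one class to them, and where a whole thing is asked for, a point or a joint stands for the part that bears it (a point fixed in the world has none). Each returns a list of dicts, best first, with "confidence" (0 to 1); they miss things now and then, are a little off and sometimes report something else, mostly with a low value. They report only what shows in the picture. A call takes as long as a camera call. They do not tell look-alikes from the thing itself.
- manip.look_for(camera, name): "at" ([x, y, z] in m, in world coordinates, good to about 4 mm: the middle of the surface that is visible of it).
Readings, each from a call of its own:
- manip.current_time(): time.
- manip.current_qpos(): joint angles.
- manip.current_joint_vel(): joint speeds.
- manip.current_joint_torque(): joint torques, N m.
- manip.current_ee_pos(): TCP position.
- manip.current_tcp_rot(): TCP orientation.
- manip.current_force(): force on the tool from outside, world axes, zero at the start.
- manip.current_ft_torque(): the same for the moment, N m.
- manip.current_grip_width(): opening from 0.0 (shut) to 1.0 (fully open).
Only numpy, scipy, OpenCV 4.12 (cv2) and the standard library are available. Lean on these libraries where they do the work, as an engineer would, in place of code of your own. Each camera call takes 0.05 s, during which the arm holds its last target. There are 200 camera calls.

### The job

Check the pair of large flanged hub castings against each other on the pivoting wooden balance tray: stand one large hub, flange down, in the pan at one end and the other large hub in the pan at the other end, so that the tray stays level. Set them down gently, without dropping them. (The small hub is not one of the pair.)

Things in the scene. Friction and masses are not known exactly. Their poses are not given: they have to be found in the camera images.
- hub_a: Grey cast-iron flanged hub, one of the two equal large ones: round flange 70 mm across, 12 mm thick, and on it an upright round boss 40 mm across; 62 mm high in all, 0.55 kg. Stands flange down on the bench, nearer the robot than the tray. Origin: centre of its underside, z up. A third hub of the same form but smaller (flange 54, boss 30, height 40 mm) is not part of the job.
- hub_b: Grey cast-iron flanged hub, the other of the two equal large ones: round flange 70 mm across, 12 mm thick, and on it an upright round boss 40 mm across; 62 mm high in all, 0.55 kg. Stands flange down on the bench, nearer the robot than the tray. Origin: centre of its underside, z up. A third hub of the same form but smaller (flange 54, boss 30, height 40 mm) is not part of the job.
- tray_mid (a point): Middle of the wooden tray, on its board's upper face, 80 mm above the bench; tips with the tray. Board 368 mm long (y axis), 108 mm wide (x axis), on a steel stand fixed to the bench. A square pan at each end, 96 mm inside, centred 130 mm from here at +y and -y: floor at z = 0, rim 6 mm thick, 10 mm high. Steel cheeks beside the middle at x = +-62 to 70 mm, up to z = 14 mm.
- tray (a joint): Tip of the tray in rad about its x axis: 0 level, positive with the +y end up, stops at +-0.21. A weak centring spring (2.6 N m/rad) keeps the empty tray level. One large hub alone tips it to the stop; the other pan then stands 27 mm higher and yields as the second hub is lowered onto it. With a large hub in each pan it returns level.
Not all that is in view belongs to the job. Leave any green or red look-alike of the hub_a alone.

How it is judged:
At the end, for the whole second after the job is handed in: One large hub stands flange down on the floor of each pan (its centre within 20 mm of the pan's centre along the tray and across it, flat on the board), both at rest, and the tray is still and level within 5 degrees (0.087 rad) (((y of hub_a in the frame of tray_mid between 0.11 and 0.15 m and x of hub_a in the frame of tray_mid between -0.02 and 0.02 m and y of hub_b in the frame of tray_mid between -0.15 and -0.11 m and x of hub_b in the frame of tray_mid between -0.02 and 0.02 m) or (y of hub_a in the frame of tray_mid between -0.15 and -0.11 m and x of hub_a in the frame of tray_mid between -0.02 and 0.02 m and y of hub_b in the frame of tray_mid between 0.11 and 0.15 m and x of hub_b in the frame of tray_mid between -0.02 and 0.02 m)) and z of hub_a in the frame of tray_mid between -0.006 and 0.006 m and angle between the z axis of each of hub_a, hub_b and the z axis of tray_mid, either way round below 0.12 rad and angle between each of hub_a, hub_b's own z axis and vertical below 0.25 rad and linear speed of each of hub_a, hub_b below 0.02 m/s and z of hub_b in the frame of tray_mid between -0.006 and 0.006 m and value of joint tray between -0.087 and 0.087 rad and velocity of joint tray between -0.05 and 0.05 rad/s); the robot touches nothing.
It fails at once if large hub a is dropped: it falls freely, out of the fingers, faster than 0.75 m/s (some 30 mm of fall) (linear speed of hub_a above 0.75 m/s and contact force between the fingers and hub_a below 0.05 N).
It fails at once if large hub b is dropped: it falls freely, out of the fingers, faster than 0.75 m/s (some 30 mm of fall) (linear speed of hub_b above 0.75 m/s and contact force between the fingers and hub_b below 0.05 N).
It also fails if it takes over 58 s, if anything falls off the work surface, if the arm or the gripper's body presses on something with over 40 N, if the wrist force passes 120 N, or if a joint passes its speed limit or range.

## Working session

There is one attempt and no reset: what is moved stays moved. The work goes in short steps, each a Python script; the robot and the scene stay as the last script left them, time stands still between calls to the robot, and variables do not carry over. Pictures are saved under pics/ and viewed, about 8 in all and at most 12, crops included, and the job is handed in when it is done.

```bash
mkdir -p pics; ls; python3 - <<'E'
from bench import manip
import cv2
for c in("scene","top"):
    p,d=manip.grab_frame(c); cv2.imwrite(f"pics/{c}0.png",p[:,:,::-1])
    for n in("hub_a","tray_mid"):
        for r in manip.look_for(c,n): print(c,n,r)
    k=manip.get_calibration(c); print(k)
print(manip.current_time(),manip.current_tcp_rot())
E
```

```text
pics
scene hub_a {'at': [0.4653, -0.2832, 0.0205], 'confidence': 0.77}
scene hub_a {'at': [0.3557, 0.0471, 0.0238], 'confidence': 0.72}
scene hub_a {'at': [0.2983, -0.1726, 0.0194], 'confidence': 0.64}
scene hub_a {'at': [0.4461, -0.0306, 0.0176], 'confidence': 0.61}
scene tray_mid {'at': [0.6506, -0.0139, 0.0791], 'confidence': 0.73}
{'camera_matrix': array([[501.06623318,   0.        , 324.52423785],
       [  0.        , 501.06623318, 245.15218443],
       [  0.        ,   0.        ,   1.        ]]), 'R': array([[-0.60751306,  0.79426425,  0.00849599],
       [ 0.64449604,  0.49915455, -0.57919736],
       [-0.46427657, -0.34639433, -0.81514308]]), 't': array([ 0.29584141, -0.24917409,  1.13078106])}
top hub_a {'at': [0.4525, -0.2888, 0.0136], 'confidence': 0.98}
top hub_a {'at': [0.3393, 0.0366, 0.0127], 'confidence': 0.96}
top hub_a {'at': [0.4295, -0.0369, 0.0133], 'confidence': 0.83}
top hub_a {'at': [0.2898, -0.1804, 0.0112], 'confidence': 0.63}
top tray_mid {'at': [0.6462, -0.0257, 0.0829], 'confidence': 0.79}
top tray_mid {'at': [0.4279, -0.0355, 0.0101], 'confidence': 0.39}
{'camera_matrix': array([[567.20272067,   0.        , 319.29473661],
       [  0.        , 567.20272067, 247.97195635],
       [  0.        ,   0.        ,   1.        ]]), 'R': array([[ 0.007054  , -0.99955755,  0.02889526],
       [-0.98659995, -0.01166707, -0.16274035],
       [ 0.16300546, -0.02736009, -0.98624573]]), 't': array([-0.03274059,  0.48537847,  0.91975688])}
0.3 [[-2.16287695e-04  4.36600035e-01  8.99655691e-01]
 [-3.49028976e-04  8.99655624e-01 -4.36600087e-01]
 [-9.99999916e-01 -4.08437131e-04 -4.21983779e-05]]
```

View pics/top0.png

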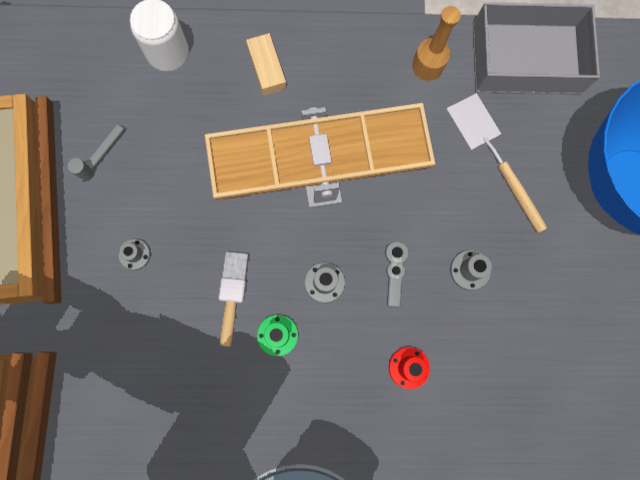

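View pics/scene0.png

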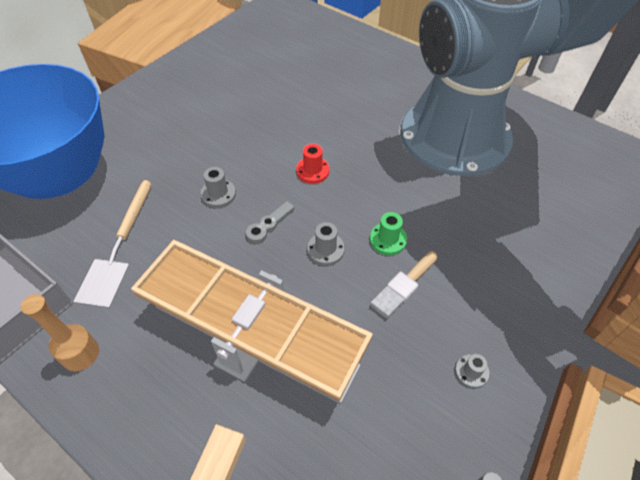

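The top view shows the grey large hubs at (325,282) and (471,270), and the small hub at (134,254). The green and red look-alikes are at (278,335) and (410,368). The tray's middle is at (320,150), yawed about 8°. The scene view agrees. Next I'll measure from depth.

```bash
cat > h.py <<'E'
from bench import manip
import numpy as np, cv2
def cloud(c):
    k=manip.get_calibration(c); p,d=manip.grab_frame(c)
    K=k["camera_matrix"]; v,u=np.indices(d.shape)
    X=np.stack([(u-K[0,2])/K[0,0]*d,(v-K[1,2])/K[1,1]*d,d],-1)
    W=(X-k["t"])@k["R"]; W[d<=0]=np.nan
    return p,W
def near(W,xy,r,z0,z1):
    m=(np.hypot(W[...,0]-xy[0],W[...,1]-xy[1])<r)&(W[...,2]>z0)&(W[...,2]<z1)
    return W[m]
def circ(P):
    return cv2.minEnclosingCircle(P[:,:2].astype(np.float32))
E
python3 - <<'E'
from h import *
for c in("top","scene"):
    p,W=cloud(c)
    for xy in((.43,-.037),(.4525,-.289)):
        P=near(W,xy,.06,.056,.07); print(c,"boss",len(P),circ(P),np.median(P[:,2]))
        P=near(W,xy,.06,.006,.018); print(c,"flange",len(P),circ(P),np.median(P[:,2]))
    P=near(W,(.648,-.02),.22,.07,.1)
    print(c,"tray",len(P),cv2.minAreaRect(P[:,:2].astype(np.float32)),np.percentile(P[:,2],[2,50,98]))
    t=np.array([.648,-.02])
    for s in(1,-1):
        Q=near(W,t+s*np.array([-.13*np.sin(.14)*-1*-1,.13]),.03,.06,.11); print(s,np.median(Q,0))
E
```

```text
top boss 456 ((0.43175017833709717, -0.03837548941373825), 0.019980961456894875) 0.06188363139804619
top flange 768 ((0.4318920373916626, -0.03837798908352852), 0.035042375326156616) 0.01174910184399754
top boss 456 ((0.45608121156692505, -0.2939261794090271), 0.02024129033088684) 0.06160353847959356
top flange 652 ((0.455705463886261, -0.2934357225894928), 0.035301364958286285) 0.011558409032414504
top tray 15068 ((0.6440427303314209, -0.026841863989830017), (0.15302088856697083, 0.36829110980033875), 9.685561180114746) [0.0759892  0.08043996 0.09310958]
1 [0.62996437 0.10992921 0.07987527]
-1 [ 0.66609724 -0.1499753   0.07961302]
scene boss 340 ((0.4332449734210968, -0.03886304423213005), 0.02073642425239086) 0.06139521868128278
scene flange 532 ((0.4338248372077942, -0.03855695575475693), 0.035161036998033524) 0.011293517136970736
scene boss 281 ((0.45628470182418823, -0.2944425642490387), 0.021712668240070343) 0.061436168805494136
scene flange 448 ((0.45856836438179016, -0.29420754313468933), 0.036083437502384186) 0.01138169095775092
scene tray 16759 ((0.6446996927261353, -0.028680577874183655), (0.15261083841323853, 0.36979320645332336), 9.783726692199707) [0.07616563 0.08024144 0.09254542]
1 [0.63069443 0.11052515 0.07946285]
-1 [ 0.6665003  -0.14944838  0.07964503]
```

```bash
cat >> h.py <<'E'
from scipy.spatial.transform import Rotation as Ro
YAW=np.deg2rad(9.72); MID=np.array([.6442,-.0275,.08])
def trayR(): 
    c,s=np.cos(YAW),np.sin(YAW); return np.array([[c,-s,0],[s,c,0],[0,0,1.]])
def tool(tip=0,flip=False):
    T=trayR()@Ro.from_euler('x',tip).as_matrix(); x=-T[:,2]; y=T[:,0]*(-1 if flip else 1)
    return np.column_stack([x,y,np.cross(x,y)])
E
python3 - <<'E'
from h import *
ps=[]
for c in("top","scene"):
    p,W=cloud(c)
    P=near(W,MID,.22,.087,.0915); L=(P-MID)@trayR()
    far=L[abs(L[:,1])>.08]   # rims of the pans
    print(c,cv2.minAreaRect(far[:,:2].astype(np.float32)),far.min(0),far.max(0))
    for s in(1,-1):
        Q=near(W,(MID+trayR()@[0,.13*s,0])[:2],.035,.06,.11); print(s,np.median(Q,0))
H1=np.array([.4325,-.0385,.026]);H2=np.array([.4563,-.294,.026])
for f in(0,1):
    for n,pos,t in(("h1",H1,0),("h2",H2,0),("p2",MID+trayR()@[0,-.127,.01],.21),("p1",MID+trayR()@[0,.13,.026],0),("p1hi",MID+trayR()@[0,.13,.18],0),("p2hi",MID+trayR()@[0,-.127,.18],.21)):
        print(f,n,np.round(manip.inverse_kinematics(pos,tool(t,f)),2))
E
```

```text
top ((0.00013165920972824097, 0.0005197376012802124), (0.3685634434223175, 0.11012522876262665), 89.98613739013672) [-0.05495952 -0.18376753  0.00700187] [0.05516363 0.18480434 0.01148726]
1 [0.62219635 0.10049097 0.0798224 ]
-1 [ 0.66607041 -0.15564641  0.07951374]
scene ((0.0002470947802066803, -0.0011715143918991089), (0.10994278639554977, 0.36940106749534607), 0.057287950068712234) [-0.05463096 -0.18582674  0.00700035] [0.05531633 0.18357272 0.01148629]
1 [0.62301921 0.10110604 0.07956835]
-1 [ 0.66662043 -0.15492367  0.07971472]
0 h1 [-0.2   0.51  2.08 -0.    0.55 -0.37]
0 h2 [-0.66  0.63  1.8  -0.    0.7  -0.83]
0 p2 [-0.36  0.79  1.31  0.2   1.16 -0.62]
0 p1 [ 0.09  0.64  1.53 -0.    0.97 -0.08]
0 p1hi [ 0.09  0.47  1.4  -0.    1.27 -0.08]
0 p2hi [-0.36  0.63  1.16  0.18  1.46 -0.56]
1 h1 [-0.2   0.51  2.08 -0.    0.55  2.78]
1 h2 [-0.66  0.63  1.8  -0.    0.7   2.31]
1 p2 [-0.36  0.79  1.31  0.2   1.16  2.52]Traceback (most recent call last):
  File "<stdin>", line 13, in <module>
    return _wrapfunc(a, 'round', decimals=decimals, out=out)
    return _wrapit(obj, method, *args, **kwds)
    result = getattr(arr, method)(*args, **kwds)
TypeError: unsupported operand type(s) for *: 'NoneType' and 'float'
```

Tray pose is confirmed to about 1 mm. Next I'll pick the -y hub.

```bash
cat >> h.py <<'E'
def pick(xy):
    R=tool()
    manip.move_ptp([*xy,.15],R); manip.move_l([*xy,.027],max_speed=.12)
    manip.set_gripper(0.0,60); w=manip.current_grip_width()
    p0=manip.current_ee_pos(); f0=manip.current_force()
    manip.move_l([*xy,.05],max_speed=.05); manip.move_l([*xy,.24],max_speed=.2)
    print("t",manip.current_time(),"grip",w,manip.current_grip_width(),"tcp",p0,"dF",manip.current_force()-f0)
E
python3 - <<'E'
from h import *
pick((.4563,-.294))
p,W=cloud("scene"); cv2.imwrite("pics/s1.png",p[:,:,::-1])
P=near(W,(.4563,-.294),.06,.19,.24); print(len(P), P[:,2].min())
E
```

```text
t 6.7667 grip 0.45226056799586656 0.45211775841737106 tcp [ 0.45640738 -0.29407865  0.02755754] dF [  1.81316822  -2.46704372 -12.65003218]
814 0.21018609247040862
```

View pics/s1.png

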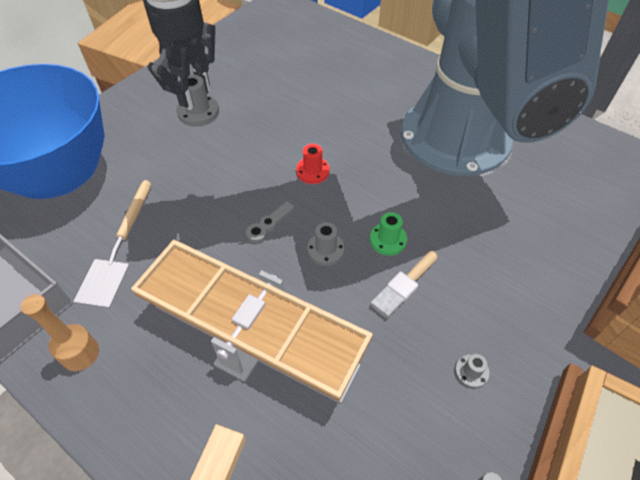

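The hub is held upright in the gripper at (197,110), and the tray is untouched. Now I'll lower it, tipped to the tray's stop angle, in force-checked steps.

```bash
python3 - <<'E'
from h import *
G=.0276; th=.205; T=trayR()@Ro.from_euler('x',th).as_matrix()
fin=MID+T@[0,-.13,G]; R=tool(th)
manip.move_ptp(fin+[0,0,.10],R); manip.move_l(fin+[0,0,.045],max_speed=.12)
f0=manip.current_force(); print(manip.current_time(),f0)
for dz in(.03,.02,.012,.006,.003,.001,-.001,-.003,-.005,-.007):
    manip.move_l(fin+[0,0,dz],max_speed=.04); f=manip.current_force()-f0
    print(dz,np.round(f,1),round(manip.current_ee_pos()[2]-fin[2],4))
    if f[2]>12: break
p,W=cloud("scene"); cv2.imwrite("pics/s2.png",p[150:450,100:420,::-1].repeat(2,0).repeat(2,1)); print(manip.current_time())
p,W=cloud("top")
for y in(.1,.13,.16,-.165): 
    Q=near(W,(MID+trayR()@[0.02,y,0])[:2],.008,.03,.14); print(y,np.median(Q,0)[2])
E
```

```text
8.425 [ 1.33975738  0.35661809 -5.379612  ]
0.03 [-2.7 -0.7  0.8] 0.0299
0.02 [-1.4 -0.1  1.1] 0.0197
0.012 [-2.  -1.1  1.7] 0.0117
0.006 [-1.9 -0.4  3. ] 0.0058
0.003 [-1.1  0.2  2.5] 0.0029
0.001 [-1.2 -1.1  2.9] 0.001
-0.001 [-2.2 -1.2  9.2] -0.0004
-0.003 [-9.1  0.7 25.8] -0.0005
11.05
0.1 0.10083740819601184
0.13 0.10737797780004774
0.16 0.1137305239855768
-0.165 nan
  return _methods._mean(a, axis=axis, dtype=dtype,
  ret = um.true_divide(
```

View pics/s2.png

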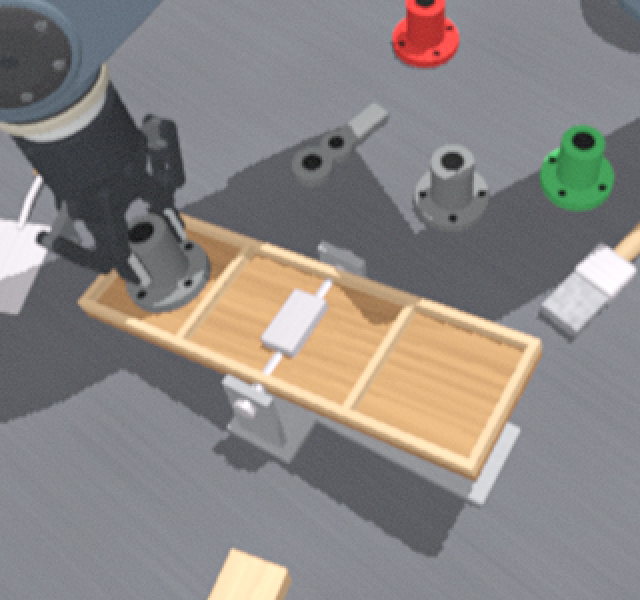

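The tray is at its -y stop and the hub sits flat in the -y pan (crop 165,265). I'll ease off, release, and pick the second hub.

```bash
python3 - <<'E'
from h import *
p=np.array(manip.current_ee_pos())
manip.move_l(p+[0,0,.0005],max_speed=.02)
manip.set_gripper(0.75); R=np.array(manip.current_tcp_rot())
manip.move_l(p-R[:,0]*.09,max_speed=.1); 
manip.move_l(p-R[:,0]*.09+[0,0,.05],max_speed=.2)
manip.set_gripper(1.0)
pick((.4325,-.0385))
pc,W=cloud("top")
for y in(.1,.13,.16): 
    Q=near(W,(MID+trayR()@[0.02,y,0])[:2],.008,.03,.14); print(y,np.median(Q,0)[2])
T=trayR()@Ro.from_euler('x',.21).as_matrix(); L=(W-MID)@T
for lo,hi in((.056,.068),(.008,.0145)):
    m=(abs(L[...,1]+.13)<.048)&(abs(L[...,0])<.046)&(L[...,2]>lo)&(L[...,2]<hi); print(m.sum(),circ(L[m]) if m.any() else 0)
p,_=cloud("scene"); cv2.imwrite("pics/s3.png",p[:,:,::-1]); print(manip.current_time())
E
```

```text
t 18.05 grip 0.44879811529754277 0.4515200326760648 tcp [ 0.43257372 -0.03849388  0.02752675] dF [  1.59676675  -0.44302373 -15.03842283]
0.1 0.10122650176293377
0.13 0.10758539139062472
0.16 0.11434907879288407
439 ((0.0014535118825733662, -0.12992234528064728), 0.021171988919377327)
617 ((-0.0007677358225919306, -0.1307709515094757), 0.06412944197654724)
18.15
```

View pics/s3.png

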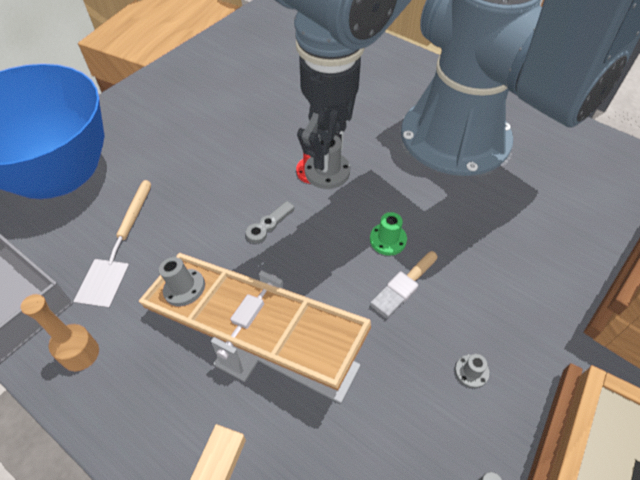

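The first hub stands flat, within 2 mm of the pan centre, and the second is held over the bench at (325,170). I'll lower the second upright onto the raised pan until the tray is level.

```bash
python3 - <<'E'
from h import *
G=.0275; fin=MID+trayR()@[0,.13,G]; R=tool()
manip.move_ptp(fin+[0,0,.11],R); manip.move_l(fin+[0,0,.05],max_speed=.1)
f0=manip.current_force(); print(manip.current_time())
for dz in(.035,.025,.015,.008,.004,.002,.001,.000):
    manip.move_l(fin+[0,0,dz],max_speed=.025); f=manip.current_force()-f0
    print(dz,np.round(f,1),round(manip.current_ee_pos()[2]-fin[2],4))
    if f[2]>20: break
manip.dwell(.5)
pc,W=cloud("top"); L=(W-MID)@trayR()
for y in(-.09,.09,-.172,.172):
    m=(abs(L[...,1]-y)<.004)&(abs(L[...,0])<.04)&(abs(L[...,2])<.03); print(y,np.median(L[m][:,2]) if m.any() else None)
p,_=cloud("scene"); cv2.imwrite("pics/s4.png",p[150:450,100:420,::-1].repeat(2,0).repeat(2,1)); print(manip.current_time())
E
```

```text
19.8417
0.035 [ 0.   1.8 -0.2] 0.0351
0.025 [-0.9  1.6  0.7] 0.0249
0.015 [-2.1  0.8  2.6] 0.0149
0.008 [-0.8  2.3  3.1] 0.0079
0.004 [0.3 2.9 4.6] 0.0039
0.002 [-0.5  2.   3.7] 0.0019
0.001 [-0.4  2.   4.1] 0.001
0.0 [-0.9  3.   5.5] 0.0001
-0.09 -0.00041787037707684965
0.09 -0.0002564308365197582
-0.172 -0.0006033105612149384
0.172 None
23.7833
```

View pics/s4.png

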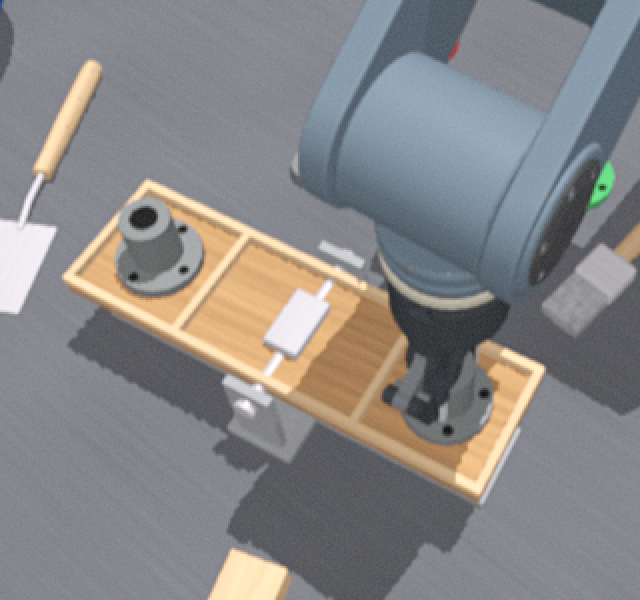

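The tray is level and both hubs are in their pans, at (160,250) and (445,400) in the crop. I'll release, retreat and check.

```bash
python3 - <<'E'
from h import *
p=np.array(manip.current_ee_pos())
manip.set_gripper(0.75); manip.move_l(p+[0,0,.1],max_speed=.1)
manip.move_ptp([.35,.2,.3],tool()); manip.dwell(1)
pc,W=cloud("top"); L=(W-MID)@trayR()
for y in(-.09,.09,-.172,.172):
    m=(abs(L[...,1]-y)<.004)&(abs(L[...,0])<.04)&(abs(L[...,2])<.03); print(y,np.median(L[m][:,2]) if m.any() else None)
for s in(1,-1):
  for lo,hi in((.056,.068),(.011,.0145)):
    m=(abs(L[...,1]-s*.13)<.046)&(abs(L[...,0])<.044)&(L[...,2]>lo)&(L[...,2]<hi); print(s,m.sum(),circ(L[m]) if m.any() else 0, np.median(L[m][:,2]) if m.any() else 0)
cv2.imwrite("pics/t5.png",pc[:,:,::-1]); print(manip.current_time(),manip.current_force())
E
```

```text
-0.09 -0.0019671356567365697
0.09 0.001241264438332515
-0.172 -0.003158398568898574
0.172 0.002609956431084186
1 524 ((-0.0002694990544114262, 0.1297479271888733), 0.020457802340388298) 0.06364423021630111
1 447 ((-0.00037944476935081184, 0.1308165341615677), 0.035480841994285583) 0.013069933331163089
-1 475 ((0.0008167480118572712, -0.12909971177577972), 0.020593686029314995) 0.059718641098451056
-1 140 ((-5.76836901018396e-05, -0.12846091389656067), 0.03416728228330612) 0.011667825489868153
27.5167 [-0.18493029 -0.82384821  0.04788404]
```

View pics/t5.png

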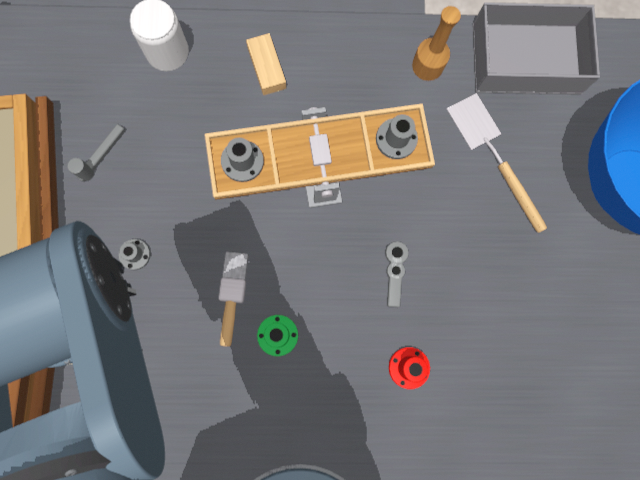

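Both hubs are in their pans, at (242,158) and (398,135). The tray tip is about 0.018 rad, and the arm is clear.

```bash
python3 - <<'E'
from h import *
manip.dwell(1.5)
pc,W=cloud("top"); L=(W-MID)@trayR()
for y in(-.172,.172):
    m=(abs(L[...,1]-y)<.004)&(abs(L[...,0])<.04)&(abs(L[...,2])<.03); print(y,np.median(L[m][:,2]))
manip.sign_off(); print(manip.current_time())
E
```

```text
-0.172 -0.0033875910756485245
0.172 0.0023585756620062015
the job is handed in; nothing more can be done
the job is handed in; nothing more can be done
```

Both large hubs stand flange down in the tray's end pans, and I handed the job in. The clock read 27.5 s of the 58 s at my last reading, shortly before hand-in; there is no verdict to report.

- **First hub:** I lowered it into the -y pan with the gripper tipped to match the tray's stop angle, then released it.
- **Second hub:** I lowered it upright onto the raised +y pan until the tray came level, then released it.
- **Last checks:** Each hub measured within about 2 mm of its pan centre and flat on the board. The tray was tipped about 0.017 rad (limit 0.087) and steady over the last 1.5 s or so, with the arm clear of everything.

No check failed. The small hub and the green and red look-alikes were not touched.

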